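# Stand the blue-capped reagent bottle in its stand

### The job

Pick up the amber reagent bottle with the blue cap and stand it upright in the blue bottle stand, fully down on the floor of the cup; lower it in rather than dropping it. Leave the red-capped bottle standing where it is.

Things in the scene. Friction and masses are not known exactly. Their poses are not given: they have to be found in the camera images.
- blue_bottle: Blue-capped reagent bottle, 92 mm tall: straight amber glass body 40 mm in diameter up to 58 mm, a white label band, a short shoulder, then a blue cap 32 mm in diameter from 66 to 92 mm. Loose, 0.1 to 0.2 kg, stands upright on the bench; round, so its yaw is of no account. Origin: centre of its underside; z up along its axis.
- red_bottle: Bystander: red-capped reagent bottle, otherwise the same, 92 mm tall: straight amber glass body 40 mm in diameter up to 58 mm, a white label band, a short shoulder, then a red cap 32 mm in diameter from 66 to 92 mm. Loose, 0.1 to 0.2 kg, stands upright on the bench; round, so its yaw is of no account. Origin: centre of its underside; z up along its axis.
- blue_stand: Blue plastic anti-tip bottle stand, empty, fixed to the bench: flat round base 96 mm in diameter and 8 mm thick, carrying a round open-topped cup. The cup's bore is 58 mm in diameter, flaring to 70 mm at the mouth; rim (76 mm outside) 34 mm above the bench, inner floor 8 mm above the bench. Origin: centre of its underside, on the bench, on the cup's axis; z up.
- yellow_stand: Bystander: yellow plastic anti-tip bottle stand, empty, the same shape as the blue one, fixed to the bench: flat round base 96 mm in diameter and 8 mm thick, carrying a round open-topped cup. The cup's bore is 58 mm in diameter, flaring to 70 mm at the mouth; rim (76 mm outside) 34 mm above the bench, inner floor 8 mm above the bench. Origin: centre of its underside, on the bench, on the cup's axis; z up.
Things that resemble listed ones, but are neither listed nor needed, are in the scene too. Leave any purple or turquoise look-alike of the blue_bottle alone. Several things have the shape of the blue_stand; the one meant has the colours described above.

How it is judged (in metres and radians):
At the end, for the whole second after the job is handed in: The blue-capped bottle stands at rest in the cup of the blue stand: within 15 mm of its axis, its underside within 6 mm of the cup's floor, upright within 10 degrees. The red-capped bottle stands upright (10 degrees) within 30 mm of where it began (horizontal distance between blue_bottle and blue_stand below 0.015 m and z of blue_bottle in the frame of blue_stand between 0.004 and 0.014 m and angle between each of blue_bottle, red_bottle's own z axis and vertical below 0.17 rad and linear speed of blue_bottle below 0.02 m/s and distance of red_bottle from where it was at the start of the episode below 0.03 m); the robot touches nothing.
It fails at once if the blue-capped bottle is dropped into the stand (falls freely by more than about 25 mm: faster than 0.7 m/s at the cup) (horizontal distance between blue_bottle and blue_stand below 0.05 m and height (world z) of blue_bottle below 0.06 m and linear speed of blue_bottle above 0.7 m/s).
It fails at once if the red-capped bottle is moved more than 30 mm or tipped more than 20 degrees (distance of red_bottle from where it was at the start of the episode above 0.03 m or angle between red_bottle's own z axis and vertical above 0.35 rad).
It also fails if it takes over 37 s, if anything falls off the work surface, if the arm or the gripper's body presses on something with over 40 N, if the wrist force passes 120 N, or if a joint passes its speed limit or range.

### The arm

A 6-joint arm with a two-finger parallel gripper is mounted at the origin on the work surface. World frame = base frame: x ahead of the robot, y to its left, z up, the work surface at z = 0. Lengths are in mm, angles in rad, forces in N, time in s.
With the tool pointing down it reaches from about 275 to 975 mm from the base axis. Payload 8.4 kg.
Tool frame: the origin (TCP) lies on the centre line of the jaws, within the pads' length; the fingertips stand 19 mm ahead of it and the grasp point (between the pads) is the TCP; z points along the fingers, x is the direction in which the jaws open and shut, and the axes are right-handed (so a half turn about z gives the same grasp; the last joint's range is limited). The gripper opens to 92 mm and grips with 3 to 60 N. Pads are 20 mm wide; open, the fingers measure 128 mm over their backs; the gripper's body (75 mm by 189 mm) begins 69 mm behind the grasp point.
Start: joints at [1.346, 0.353, 1.633, -0, 1.155, -0.002], TCP at [138.099, 609.554, 233.583] pointing down, gripper open.
Joint ranges: [-2.63, 2.63], [-0.92, 2.1], [0.06, 2.66], [-1.3, 4.44], [0, 2.69], [-3.02, 3.02]. Speed limits (rad/s): [2.22, 2.22, 2.79, 3.14, 3.14, 3.14].

### API

Orientations are given as a rotation vector (axis times angle).
In Python, from plant import bot, capture, get_calibration, boxes_of gives the robot as it stands.
- The arm moves only by the tool move_arm, never from a script. Its argument "increments" is a list of rows, each an object with "slide": the shift along the tool's x, y, z in mm, a list of three; "rot": the turn, a rotation vector about the tool's x, y, z in rad, a list of three; "grip": the opening, from 0 (shut) to 1 (fully open). A call has 1 to 5 rows; each row is the pose to reach, as a shift and turn from the pose commanded when the call began, along the tool's axes at that moment; what a row does not reach only later rows make up. A row lasts 1/8 s, in which the tool goes at most 62.5 mm and 10.7 degrees, less where a joint would pass 70% of its speed; a pose out of reach is approached as far as the arm can. A call with a gripper value outside its range is refused whole. The fingers move at their own pace and stop on an object; "newtons" is the grip in N (left out, the last holds). Time passes only in rows, so rows that repeat a pose let the fingers close. It gives the time, the measured TCP pose, the force and the opening at its end, in the units of the state.
- bot.read_state(): the state, without advancing time (a new reading comes with each control period).
- capture(name): name is "scene" or "side" or "wrist"; returns (picture, depth): 420x560x3 uint8, red, green, blue; 420x560 float32, mm along the optical axis (not along the pixel's ray), 0 where there is no reading.
- get_calibration(name): a dict with "camera_matrix" (3x3 intrinsics, pixels), "k1" (the pictures are not rectified: a ray, as slopes to the right and down, at radius r is drawn at 1 + k1 r^2 times it, then the intrinsics apply), "extrinsics" (4x4, takes a point from camera to world coordinates); the wrist camera has in their place "T_tool_cam" (4x4, takes a point from camera to tool coordinates, whose origin is the TCP and whose axes are the tool frame's). Camera axes: x right, y down, z forward; pixel columns grow to the right and rows downward; lengths in mm; the calibration is good to about 2 mm. A picture is of the moment at which its call begins: read the wrist's pose just before it. get_calibration takes no time and is no camera call.
- bot.hand_in(): hands the job in, once; it reports no verdict.
Trained networks look in the newest picture that a camera, given by its name, has taken for a name from the list of things; names that differ only in an ending like _2 or _b are one class to them, and where a whole thing is asked for, a point or a joint stands for the part that bears it (a point fixed in the world has none). Each returns a list of dicts, best first, with "conf" (0 to 1); they miss things now and then, are a little off and sometimes report something else, mostly with a low value. They report only what shows in the picture. A call takes as long as a camera call. They do not tell look-alikes from the thing itself.
- boxes_of(target, camera): "rect" ([left, top, right, bottom] in pixels, round what is visible of it).
The state is a dict: "time": time; "q": joint angles; "joint_velocities": joint speeds; "effort": joint torques, N m; "tool_pos": TCP position; "orientation": TCP orientation; "contact_force": force on the tool from outside, world axes, zero at the start; "moment": the same for the moment, N m; "gripper_width": opening from 0.0 (shut) to 1.0 (fully open).
Only numpy, scipy, OpenCV 4.12 (cv2) and the standard library are available. Lean on these libraries where they do the work, as an engineer would, in place of code of your own. Each camera call takes 0.05 s, during which the arm holds its last target. There are 200 camera calls.

## Working session

There is one attempt and no reset: what is moved stays moved. The work goes in short steps, Python scripts to look and compute and a tool call to move; the robot and the scene stay as the last step left them, time stands still between calls to the robot, and variables do not carry over. Pictures are saved under pics/ and viewed, about 8 in all and at most 12, crops included, and the job is handed in when it is done.

Besides the shell and the picture viewer there is one more tool, called after ">>>" as a command line: name --argument value ..., lists and objects as JSON in quotes. move_arm: Moves the arm, as the interface text tells. Its arguments: {"type":"object","properties":{"increments":{"type":"array"},"newtons":{"type":"number"}},"required":["increments"]}

```bash
mkdir -p pics; cat > h.py <<'E'
import numpy as np, cv2
from scipy.spatial.transform import Rotation as R
from plant import bot, capture, get_calibration, boxes_of
def T_of(cam,st):
    c=get_calibration(cam)
    if 'extrinsics' in c: return c,np.array(c['extrinsics'])
    T=np.eye(4);T[:3,:3]=R.from_rotvec(st['orientation']).as_matrix();T[:3,3]=st['tool_pos']
    return c,T@np.array(c['T_tool_cam'])
def cloud(cam,st,depth):
    c,T=T_of(cam,st);K=np.array(c['camera_matrix'])
    v,u=np.mgrid[:depth.shape[0],:depth.shape[1]]
    p=cv2.undistortPoints(np.stack([u,v],-1).reshape(-1,1,2).astype(float),K,np.array([c['k1'],0,0,0.])).reshape(*depth.shape,2)
    P=np.dstack([p*depth[...,None],depth])
    W=P@T[:3,:3].T+T[:3,3]; W[depth<=0]=np.nan
    return W
def look(cam,name):
    st=bot.read_state();im,d=capture(cam)
    cv2.imwrite(f'pics/{name}.png',im[...,::-1]);np.savez(f'{name}.npz',im=im,W=cloud(cam,st,d))
    return im,cloud(cam,st,d),st
E
python3 - <<'E'
from h import *
for cam in ['scene','side']:
    im,W,st=look(cam,cam+'0')
    for t in ['blue_bottle','red_bottle','blue_stand','yellow_stand']:
        for b in boxes_of(t,cam):
            l,tp,r,bt=[int(x) for x in b['rect']];
            c=W[tp:bt,l:r].reshape(-1,3);c=c[c[:,2]>6]
            print(cam,t,round(b['conf'],2),[l,tp,r,bt],np.nanmedian(c,0).round() if len(c) else None)
print(st)
a=cv2.imread('pics/scene0.png');b=cv2.imread('pics/side0.png')
E
```

```text
scene blue_bottle 0.86 [377, 191, 412, 236] [384. 203.  61.]
scene blue_bottle 0.84 [356, 280, 389, 329] [555. 252.  64.]
scene blue_bottle 0.83 [380, 236, 418, 287] [469. 251.  63.]
scene red_bottle 0.7 [140, 188, 169, 233] [ 622. -133.   61.]
scene blue_stand 0.94 [155, 126, 202, 163] [ 448. -272.   10.]
scene blue_stand 0.88 [222, 103, 269, 140] [ 304. -198.   11.]
scene yellow_stand 0.58 [247, 279, 308, 339] [622. 134.  10.]
side blue_bottle 0.98 [228, 123, 247, 161] [453. 234.  55.]
side blue_bottle 0.73 [197, 137, 217, 183] [369. 185.  55.]
side red_bottle 0.76 [356, 207, 378, 253] [ 606. -159.   57.]
side blue_stand 0.87 [187, 277, 242, 330] [ 303. -200.   10.]
side blue_stand 0.6 [279, 292, 336, 339] [ 444. -276.   10.]
side yellow_stand 0.6 [294, 156, 335, 184] [617. 124.  12.]
{'time': 0.25, 'q': array([ 1.34560493e+00,  3.53287947e-01,  1.63369240e+00, -1.53315542e-05,
        1.15521971e+00, -2.39972164e-03]), 'joint_velocities': array([ 0.00063392, -0.00091172, -0.00158358,  0.00022771,  0.00197382,
       -0.00151116]), 'effort': array([ 1.90392025e-04, -5.93369865e+01, -3.34046531e+01,  6.95855822e-02,
        2.12777965e-02, -9.54229131e-05]), 'tool_pos': array([138.05657422, 609.36126229, 233.27775819]), 'orientation': array([ 2.45431058e+00,  1.96048969e+00, -7.33109560e-04]), 'contact_force': array([-0.95203112,  0.25121341,  0.38582701]), 'moment': array([ 0.01389584,  0.00480908, -0.01169378]), 'gripper_width': 0.9990577273713964}
```

View pics/scene0.png

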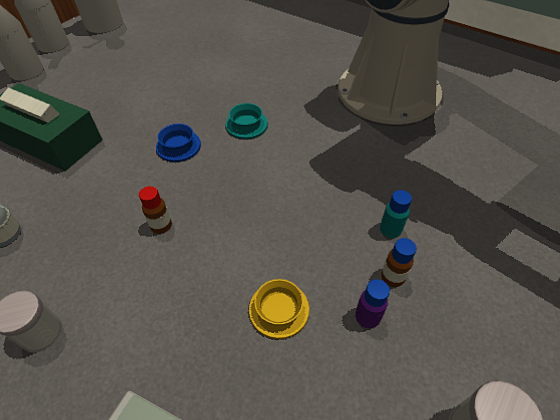

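View pics/side0.png

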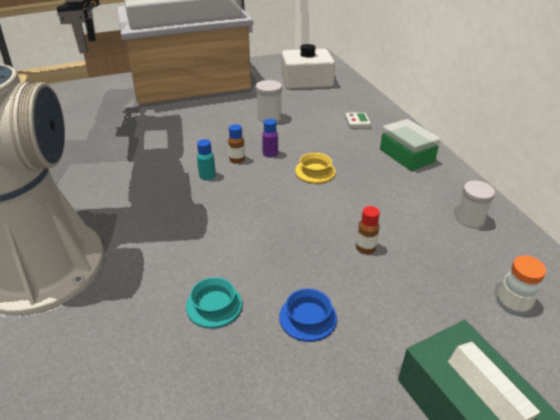

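Blue-capped bottles in the scene view are teal (395,215), amber with a white label (399,262) and purple (371,303), so the amber one is the target. The blue stand is at (178,142), the turquoise look-alike at (246,120), the yellow stand at (279,308) and the red bottle at (155,210). Next I'll measure them and check the choice in a crop.

```bash
cat >> h.py <<'E'
def circ(P):
    A=np.c_[2*P[:,:2],np.ones(len(P))];s=np.linalg.lstsq(A,(P[:,:2]**2).sum(1),rcond=None)[0]
    return s[:2],np.sqrt(s[2]+s[:2]@s[:2])
E
python3 - <<'E'
from h import *
for cam,bx in [('scene',dict(teal=[377,185,414,240],amber=[380,236,418,287],purple=[354,276,389,329],red=[136,184,172,235],bs=[153,122,204,166],ys=[245,277,310,340])),
  ('side',dict(teal=[195,137,219,183],amber=[226,122,248,164],purple=[260,118,281,160],red=[354,205,381,255],bs=[277,287,340,341]))]:
    z=np.load(cam+'0.npz');W=z['W']
    for n,(l,t,r,b) in bx.items():
        P=W[t:b,l:r].reshape(-1,3);P=P[~np.isnan(P[:,2])]
        if n in('bs','ys'):
            Q=P[(P[:,2]>26)]; 
        else: Q=P[P[:,2]>87]
        rng=(Q[:,:2].max(0)+Q[:,:2].min(0))/2
        print(cam,n,len(Q),'zmax',np.percentile(P[:,2],99.5).round(1),'mid',rng.round(1),'ext',np.ptp(Q[:,:2],axis=0).round(1),'mean',Q.mean(0).round(1))
im=np.load('scene0.npz')['im'];s=np.load('side0.npz')['im']
a=cv2.resize(im[175:345,340:430],None,fx=3,fy=3);b=cv2.resize(s[110:195,190:290],(400,340))
o=np.zeros((510,690,3),np.uint8);o[:,:270]=a;o[:340,280:680]=b
cv2.imwrite('pics/crop.png',o[...,::-1])
E
```

```text
scene teal 267 zmax 94.1 mid [403.  216.2] ext [93.8 61.4] mean [377.1 203.4  92.1]
scene amber 367 zmax 94.3 mid [489.3 249.1] ext [97.6 30.6] mean [466.4 249.4  92.4]
scene purple 392 zmax 94.4 mid [543.8 249.7] ext [31.5 31.9] mean [545.2 250.2  92.5]
scene red 236 zmax 94.0 mid [ 615.8 -144.2] ext [30.6 32.2] mean [ 616.7 -143.    92. ]
scene bs 296 zmax 35.5 mid [ 445.8 -272.5] ext [74.9 75.7] mean [ 441.9 -278.9   31.4]
scene ys 617 zmax 36.1 mid [618.8 131.7] ext [75.1 74.4] mean [613.2 127.4  32. ]
side teal 103 zmax 94.7 mid [370.9 198.3] ext [31.3 32.4] mean [370.7 195.7  92.2]
side amber 91 zmax 95.1 mid [456.1 246.4] ext [30.1 32.4] mean [455.8 243.6  92.2]
side purple 83 zmax 94.1 mid [544.1 248. ] ext [30. 31.] mean [543.4 244.9  91.9]
side red 176 zmax 93.5 mid [ 613.5 -147. ] ext [30.4 31.3] mean [ 613.  -148.6   91.5]
side bs 517 zmax 35.9 mid [ 445.8 -273. ] ext [73.6 75.2] mean [ 449.3 -264.6   31.7]
```

View pics/crop.png

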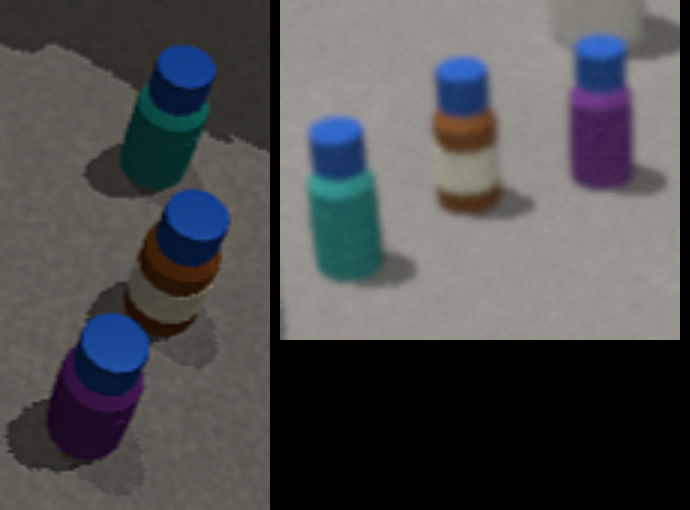

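Amber bottle is at about (456,248), the blue stand at (446,-273); cap and rim heights and diameters agree with the description. The neighbours lie roughly along x, so the jaws should open along about y. Moving above the bottle.

>>> move_arm --increments '[{"slide": [-282, 390, 0], "rot": [0, 0, -0.35], "grip": 1}, {"slide": [-282, 390, 0], "rot": [0, 0, -0.35], "grip": 1}, {"slide": [-282, 390, 0], "rot": [0, 0, -0.35], "grip": 1}, {"slide": [-282, 390, 0], "rot": [0, 0, -0.35], "grip": 1}, {"slide": [-282, 390, 0], "rot": [0, 0, -0.35], "grip": 1}]'

```text
time: 1.12
tool_pos: [345.7, 373.5, 233.9]
orientation: [2.075, 2.358, 0.001]
contact_force: [0.8, 1.2, -0.3]
gripper_width: 1.002
```

```bash
cat > go.py <<'E'
import sys
from h import *
st=bot.read_state();M=R.from_rotvec(st['orientation']).as_matrix()
t=np.array([float(a) for a in sys.argv[1:4]])
print('t',st['time'],'pos',st['tool_pos'].round(1),'xaxis deg',np.degrees(np.arctan2(M[1,0],M[0,0])).round(1),'zaxis',M[:,2].round(3),'q6',st['q'][5].round(2),'F',st['contact_force'].round(1),'w',round(st['gripper_width'],3))
print('slide',(M.T@(t-st['tool_pos'])).round(1))
E
python3 go.py 456 248 200
```

```text
t 1.125 pos [345.7 373.5 233.9] xaxis deg 97.3 zaxis [ 0.001  0.001 -1.   ] q6 -0.88 F [ 0.8  1.2 -0.3] w 1.002
slide [-138.5   93.4   33.9]
```

>>> move_arm --increments '[{"slide": [-138, 93, 34], "rot": [0, 0, 0], "grip": 1}, {"slide": [-138, 93, 34], "rot": [0, 0, 0], "grip": 1}, {"slide": [-138, 93, 34], "rot": [0, 0, 0], "grip": 1}, {"slide": [-138, 93, 34], "rot": [0, 0, 0], "grip": 1}, {"slide": [-138, 93, 34], "rot": [0, 0, 0], "grip": 1}]'

```text
time: 1.75
tool_pos: [454.1, 250.2, 199.7]
orientation: [-2.076, -2.357, -0.0]
contact_force: [1.0, 0.2, -0.3]
gripper_width: 1.0
```

```bash
python3 - <<'E'
from h import *
im,W,st=look('wrist','wrist1')
hsv=cv2.cvtColor(im,cv2.COLOR_RGB2HSV)
m=(W[...,2]>86)&(W[...,2]<98)&(hsv[...,0]>105)&(hsv[...,0]<125)&(hsv[...,1]>120)
n,lab,s,c=cv2.connectedComponentsWithStats(m.astype(np.uint8))
for i in range(1,n):
    if s[i,4]>100:
        Q=W[lab==i];print(s[i],c[i].round(),((Q.max(0)+Q.min(0))/2).round(1),np.ptp(Q,axis=0).round(1))
E
python3 go.py 456 248 50
```

```text
[ 211   89   37   38 1092] [229. 108.] [372.  201.5  91. ] [30.8 31.1  7.8]
[256 192  34  34 877] [273. 208.] [456.4 249.8  90.5] [30.7 30.8  8.7]
[248 276  31  21 539] [263. 287.] [539.1 250.8  90.4] [21.5 29.9  8.8]
t 1.8 pos [453.9 250.7 199.9] xaxis deg 97.3 zaxis [ 0.  0. -1.] q6 -1.2 F [-0.2 -1.1  1. ] w 1.001
slide [ -3.    1.7 149.9]
```

View pics/wrist1.png

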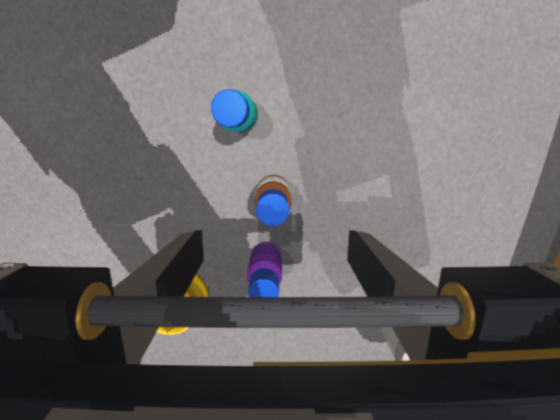

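The wrist view shows the amber bottle at (273,208), between teal (229,108) and purple (263,287). It measures (456.4,249.8), agreeing with the fixed cameras. The finger path is clear, so I'm lowering and gripping.

>>> move_arm --increments '[{"slide": [-1, 2, 50], "rot": [0, 0, 0], "grip": 1}, {"slide": [-1, 2, 100], "rot": [0, 0, 0], "grip": 1}, {"slide": [-1, 2, 135], "rot": [0, 0, 0], "grip": 1}, {"slide": [-1, 2, 148], "rot": [0, 0, 0], "grip": 1}, {"slide": [-1, 2, 148], "rot": [0, 0, 0], "grip": 1}]' --newtons 20

```text
time: 2.42
tool_pos: [456.1, 249.9, 51.6]
orientation: [-2.074, -2.359, 0.001]
contact_force: [0.6, -0.2, 0.9]
gripper_width: 1.001
```

>>> move_arm --increments '[{"slide": [0, 0, 0], "rot": [0, 0, 0], "grip": 0.3}, {"slide": [0, 0, 0], "rot": [0, 0, 0], "grip": 0.3}, {"slide": [0, 0, 0], "rot": [0, 0, 0], "grip": 0.3}, {"slide": [0, 0, 0], "rot": [0, 0, 0], "grip": 0.3}, {"slide": [0, 0, 0], "rot": [0, 0, 0], "grip": 0.3}]' --newtons 20

```text
time: 3.05
tool_pos: [456.5, 249.1, 51.7]
orientation: [2.076, 2.358, 0.0]
contact_force: [-0.6, -0.5, -0.4]
gripper_width: 0.478
```

>>> move_arm --increments '[{"slide": [0, 0, 0], "rot": [0, 0, 0], "grip": 0.3}, {"slide": [0, 0, 0], "rot": [0, 0, 0], "grip": 0.3}, {"slide": [0, 0, 0], "rot": [0, 0, 0], "grip": 0.3}]' --newtons 20

```text
time: 3.42
tool_pos: [456.5, 249.1, 51.6]
orientation: [2.076, 2.358, -0.0]
contact_force: [-0.2, -1.8, 2.5]
gripper_width: 0.432
```

>>> move_arm --increments '[{"slide": [0, 0, -15], "rot": [0, 0, 0], "grip": 0.3}, {"slide": [0, 0, -50], "rot": [0, 0, 0], "grip": 0.3}, {"slide": [0, 0, -90], "rot": [0, 0, 0], "grip": 0.3}, {"slide": [0, 0, -110], "rot": [0, 0, 0], "grip": 0.3}, {"slide": [0, 0, -110], "rot": [0, 0, 0], "grip": 0.3}]'

```text
time: 4.05
tool_pos: [457.5, 249.8, 163.7]
orientation: [2.075, 2.357, 0.006]
contact_force: [-0.0, 0.2, -1.1]
gripper_width: 0.43
```

```bash
python3 go.py 446 -273 162
```

```text
t 4.05 pos [457.5 249.8 163.7] xaxis deg 97.3 zaxis [ 0.003  0.002 -1.   ] q6 -1.2 F [-0.   0.2 -1.1] w 0.43
slide [-517.1  -77.7    0.6]
```

Gripped at 0.43 × 92 ≈ 40 mm, and the load shows on lifting. Carrying it to the stand.

>>> move_arm --increments '[{"slide": [-25, -4, 0], "rot": [0, 0, 0], "grip": 0.3}, {"slide": [-70, -10, 0], "rot": [0, 0, 0], "grip": 0.3}, {"slide": [-120, -18, 0], "rot": [0, 0, 0], "grip": 0.3}, {"slide": [-170, -25, 0], "rot": [0, 0, 0], "grip": 0.3}, {"slide": [-220, -33, 0], "rot": [0, 0, 0], "grip": 0.3}]'

```text
time: 4.68
tool_pos: [450.8, 25.3, 160.8]
orientation: [-2.075, -2.358, 0.001]
contact_force: [0.4, -0.3, -0.0]
gripper_width: 0.427
```

>>> move_arm --increments '[{"slide": [-50, -8, 0], "rot": [0, 0, 0], "grip": 0.3}, {"slide": [-100, -15, 0], "rot": [0, 0, 0], "grip": 0.3}, {"slide": [-150, -22, 0], "rot": [0, 0, 0], "grip": 0.3}, {"slide": [-190, -28, 0], "rot": [0, 0, 0], "grip": 0.3}, {"slide": [-220, -33, 0], "rot": [0, 0, 0], "grip": 0.3}]'

```text
time: 5.3
tool_pos: [446.0, -197.1, 160.6]
orientation: [-2.076, -2.356, 0.001]
contact_force: [0.4, 0.6, -1.6]
gripper_width: 0.428
```

```bash
python3 go.py 446 -273 162
```

```text
t 5.3 pos [ 446.  -197.1  160.6] xaxis deg 97.2 zaxis [-0.001  0.001 -1.   ] q6 -2.12 F [ 0.4  0.6 -1.6] w 0.428
slide [-75.3  -9.5  -1.4]
```

>>> move_arm --increments '[{"slide": [-40, -5, 0], "rot": [0, 0, 0], "grip": 0.3}, {"slide": [-65, -8, 0], "rot": [0, 0, 0], "grip": 0.3}, {"slide": [-75, -9.5, 0], "rot": [0, 0, 0], "grip": 0.3}, {"slide": [-75, -9.5, 0], "rot": [0, 0, 0], "grip": 0.3}]'

```text
time: 5.8
tool_pos: [446.5, -271.0, 160.9]
orientation: [-2.076, -2.356, 0.0]
contact_force: [0.2, -0.6, -1.5]
gripper_width: 0.426
```

```bash
python3 go.py 446 -273 60; python3 - <<'E'
from h import *
out=[]
for cam in ['side','wrist']:
    im,W,st=look(cam,cam+'2');out.append(im)
    m=(np.hypot(W[...,0]-st['tool_pos'][0],W[...,1]-st['tool_pos'][1])<55)&(W[...,2]>90)
    hsv=cv2.cvtColor(im,cv2.COLOR_RGB2HSV);blue=(hsv[...,0]>105)&(hsv[...,0]<125)&(hsv[...,1]>120)
    near=np.hypot(W[...,0]-446,W[...,1]+273)<55
    for nm,k in [('cap',m&blue),('rim',near&blue&(W[...,2]>28)&(W[...,2]<40)),('label/body bottom',m&~blue)]:
        Q=W[k]
        if len(Q)>5: print(cam,nm,len(Q),((np.percentile(Q,99,0)+np.percentile(Q,1,0))/2).round(1),np.ptp(Q,axis=0).round(1),'zmin',np.percentile(Q[:,2],[1,99]).round(1))
cv2.imwrite('pics/both2.png',cv2.resize(np.hstack([out[0][60:380,160:460],out[1][:320]]),(800,298))[...,::-1])
E
```

```text
t 5.8 pos [ 446.5 -271.   160.9] xaxis deg 97.2 zaxis [-0.001  0.001 -1.   ] q6 -2.25 F [ 0.2 -0.6 -1.5] w 0.426
slide [ -2.   -0.6 100.9]
side cap 188 [ 430.9 -281.6  250.4] [ 52.4  64.5 162.3] zmin [171.3 329.5]
side rim 398 [ 445.5 -274.4   32.3] [73.2 75.2  8.8] zmin [28.1 36.4]
side label/body bottom 11113 [ 443.1 -276.7  286.4] [ 93.2 102.2 400.3] zmin [119.6 453.2]
wrist cap 3028 [ 439.2 -269.2  192. ] [21.3 31.4 93.3] zmin [180.5 203.6]
wrist rim 910 [ 441.  -272.    32.1] [66.2 73.5  9.4] zmin [28.1 36. ]
wrist label/body bottom 59906 [ 431.2 -272.6  208.7] [ 52.3 102.8 163.9] zmin [143.6 273.9]
```

View pics/both2.png

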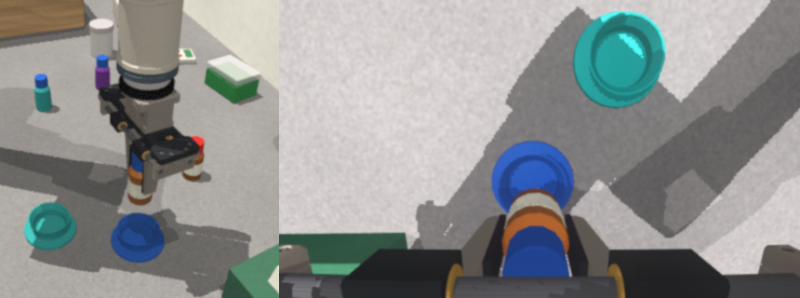

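The bottle hangs upright above the blue stand, whose rim measures (445.5,-274). Before lowering I'll check whether the green box gets in the gripper body's way.

```bash
python3 - <<'E'
import numpy as np
for c in ['scene0','side0']:
    W=np.load(c+'.npz')['W'];M=np.hypot(W[...,0]-446,W[...,1]+273)
    k=(M<160)&(M>50)&(W[...,2]>20);Q=W[k];print(c,len(Q),np.min(Q,0).round() if len(Q) else '',np.max(Q,0).round() if len(Q) else '')
E
```

```text
scene0 159 [ 292. -237.   20.] [ 344. -170.   37.]
side0 263 [ 292. -238.   20.] [ 340. -170.   38.]
```

Nothing but the turquoise stand (38 mm tall) is nearby. Lowering.

>>> move_arm --increments '[{"slide": [-2, 0, 25], "rot": [0, 0, 0], "grip": 0.3}, {"slide": [-2, 0, 50], "rot": [0, 0, 0], "grip": 0.3}, {"slide": [-2, 0, 75], "rot": [0, 0, 0], "grip": 0.3}, {"slide": [-2, 0, 90], "rot": [0, 0, 0], "grip": 0.3}, {"slide": [-2, 0, 96], "rot": [0, 0, 0], "grip": 0.3}]'

```text
time: 6.52
tool_pos: [447.0, -272.5, 65.0]
orientation: [-2.074, -2.358, 0.0]
contact_force: [-0.2, -0.6, -0.5]
gripper_width: 0.43
```

>>> move_arm --increments '[{"slide": [0, 0, 1.5], "rot": [0, 0, 0], "grip": 0.3}, {"slide": [0, 0, 3], "rot": [0, 0, 0], "grip": 0.3}, {"slide": [0, 0, 4.5], "rot": [0, 0, 0], "grip": 0.3}, {"slide": [0, 0, 4.5], "rot": [0, 0, 0], "grip": 0.3}]'

```text
time: 7.02
tool_pos: [447.3, -273.3, 61.3]
orientation: [2.076, 2.358, 0.0]
contact_force: [-0.0, -0.0, -1.9]
gripper_width: 0.429
```

>>> move_arm --increments '[{"slide": [0, 0, 1], "rot": [0, 0, 0], "grip": 0.3}, {"slide": [0, 0, 2], "rot": [0, 0, 0], "grip": 0.3}, {"slide": [0, 0, 2], "rot": [0, 0, 0], "grip": 0.3}]'

```text
time: 7.4
tool_pos: [447.4, -273.3, 59.6]
orientation: [2.076, 2.358, 0.0]
contact_force: [-1.3, 0.5, 5.4]
gripper_width: 0.424
```

There is 5.4 N upward contact at the expected height, so the bottle is seated. Releasing.

>>> move_arm --increments '[{"slide": [0, 0, 0], "rot": [0, 0, 0], "grip": 0.9}, {"slide": [0, 0, 0], "rot": [0, 0, 0], "grip": 0.9}, {"slide": [0, 0, 0], "rot": [0, 0, 0], "grip": 0.9}, {"slide": [0, 0, 0], "rot": [0, 0, 0], "grip": 0.9}, {"slide": [0, 0, 0], "rot": [0, 0, 0], "grip": 0.9}]'

```text
time: 8.02
tool_pos: [447.2, -273.2, 59.1]
orientation: [2.076, 2.358, 0.0]
contact_force: [-0.3, -0.9, 0.3]
gripper_width: 0.901
```

>>> move_arm --increments '[{"slide": [0, 0, -20], "rot": [0, 0, 0], "grip": 0.9}, {"slide": [0, 0, -60], "rot": [0, 0, 0], "grip": 0.9}, {"slide": [0, 0, -100], "rot": [0, 0, 0], "grip": 0.9}, {"slide": [0, 0, -140], "rot": [0, 0, 0], "grip": 0.9}, {"slide": [0, 0, -140], "rot": [0, 0, 0], "grip": 0.9}]'

```text
time: 8.65
tool_pos: [448.8, -274.2, 202.1]
orientation: [2.072, 2.354, 0.002]
contact_force: [0.7, -0.3, 0.4]
gripper_width: 0.899
```

```bash
python3 go.py 446 -273 200; python3 - <<'E'
from h import *
out=[]
for cam in ['side','scene','wrist']:
    im,W,st=look(cam,cam+'3');out.append(im)
    hsv=cv2.cvtColor(im,cv2.COLOR_RGB2HSV);blue=(hsv[...,0]>105)&(hsv[...,0]<125)&(hsv[...,1]>120)
    red=((hsv[...,0]>170)|(hsv[...,0]<6))&(hsv[...,1]>170)
    near=np.hypot(W[...,0]-446,W[...,1]+273)<55;nr=np.hypot(W[...,0]-615,W[...,1]+145)<60
    for nm,k in [('captop',near&blue&(W[...,2]>95)&(W[...,2]<106)),('rim',near&blue&(W[...,2]>28)&(W[...,2]<40)),('red',nr&red&(W[...,2]>86))]:
        Q=W[k]
        if len(Q)>5: print(cam,nm,len(Q),((np.percentile(Q,99,0)+np.percentile(Q,1,0))/2).round(1),np.ptp(Q,axis=0).round(1),'z99',np.percentile(Q[:,2],99).round(1))
cv2.imwrite('pics/both3.png',cv2.resize(np.hstack([out[0][60:380,160:460],out[2][:320]]),(800,298))[...,::-1])
E
```

```text
t 8.65 pos [ 448.8 -274.2  202.1] xaxis deg 97.3 zaxis [ 0.005 -0.003 -1.   ] q6 -2.25 F [ 0.7 -0.3  0.4] w 0.899
slide [ 1.6 -2.7  2.1]
side captop 241 [ 445.5 -275.    98.9] [28.5 30.3  8. ] z99 102.5
side rim 273 [ 445.2 -275.5   32.2] [72.6 71.3  8.4] z99 36.2
side red 43 [ 615.7 -154.4   90.6] [25.9 17.4  7.8] z99 94.4
scene captop 149 [ 447.9 -271.7   98.9] [28.3 31.4  7.8] z99 102.6
scene rim 167 [ 446.3 -271.6   32.4] [74.8 76.3  9.8] z99 36.6
scene red 245 [ 616.1 -143.7   90.5] [31.5 30.9  8.5] z99 94.5
wrist captop 921 [ 446.7 -271.6   99.2] [30.9 31.1  7.3] z99 102.2
wrist rim 885 [ 444.9 -271.9   32. ] [74.3 73.5  8.8] z99 35.9
wrist red 173 [ 606.1 -146.8   90. ] [13.7 26.3  8.1] z99 94.0
```

View pics/both3.png

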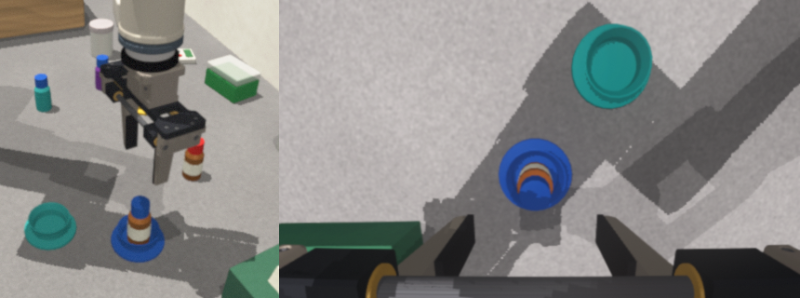

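The bottle stands upright and centred in the blue cup. Its cap top is at about 100 mm (8 + 92) and within 2 mm of the cup's axis, and the gripper is clear.

```bash
python3 -c "
from plant import bot
print(bot.hand_in())"
```

```text
the job is handed in; nothing more can be done
None
```

I picked up the amber blue-capped bottle from between its teal and purple look-alikes, lowered it into the blue stand and released it. I then lifted the gripper clear and handed the job in about 9 s into the 37 s allowed.

- **Seating:** the tool felt 5.4 N of upward contact at the expected height just before release. The highest cap points read about 102.5 mm, against 100 mm for a bottle on the cup floor. The cameras read about 2 mm high on known heights, which accounts for the gap.
- **Position:** all three cameras put the cap within about 2 mm of the cup's axis, and the bottle looks upright in the pictures.
- **Red bottle:** the scene camera has it within 1 mm of where it started, at (616,-144). The side and wrist cameras gave readings up to about 10 mm off, because each saw only part of the cap; I took these as occlusion, not movement.

No check failed; the hand-in itself reports no verdict.

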